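# Load an empty reel on the thread winder and hold it home

## Task

Get the thread winder on the counter ready for a new reel: first turn its black dial to the red dot (stop). Then pick up the empty blue reel by its six-sided hub, lower it upright onto the steel spindle, turning it until the splines mesh, slide it down onto the sprung seat and press it fully home on the aluminium collar. Finish while still gripping the reel and pressing it down there, so that I can swing the catch over its flange; leave the dial at the red dot and the red thread spool, blue chalk and scissors where they are.

Things in the scene. Friction and masses are not known exactly. Their poses are not given: they have to be found in the camera images.
- winder: thread winder, fixed, cream housing 125 x 290 x 48 mm (x, y, z); origin: centre of its underside; vents face -x. Dial axis at (0, -80) mm, spindle axis at (0, 80). On top also: cream spool on a pin at (36, -4) mm, 103 mm over the counter; tension stud at (46, 36), 78 mm; steel catch, swung open, at (-47, 120), 72 mm
- dial (a joint): angle of the black dial, rad, grows counter-clockwise from above. A sprung detent pulls it into the nearest of four positions: -0.7 blue dot, 0 red dot (stop), 0.7 white dot, 1.4 yellow dot; end stops at -0.8 and 1.5. Turning from one to the next takes up to about 0.07 N m
- dial_grip (a point): top of the dial's bar grip, on the dial axis, 77 mm above the counter; turns with the dial. Bar: 44 mm long along this x, 13 mm thick along y, 21 mm high, on a 52 mm skirt disc whose top is 56 mm above the counter. The white pointer line points along -x, at the red dot when the dial reads 0
- spindle_top (a point): tip of the upright steel spindle, on its axis, 106 mm above the counter; turns with it. Core 20 mm, its top 14 mm tapering to 10 mm. Six splines 5 mm wide, 30 mm across, one along this x and every 60 degrees, from 22 mm below this point (roof-shaped tops) down to the collar, 50 mm below. Stands at any angle; stiff, turns only at about 0.35 N m
- collar (a point): centre of the fixed aluminium collar (72 mm outside, 53 mm inside) on the spindle axis, at its top face, 56 mm above the counter; axes as the winder. A reel is home when its underside lies on this face
- seat (a joint): travel of the grey sprung seat disc (50 mm) inside the collar, m: 0 = up, standing 6 mm above the collar; 0.006 = pressed flush with it. The spring takes 3 N to start and 9 N at the bottom, so a reel let go rides up again
- reel: empty blue reel, 72 mm tall, about 120 g, upright; origin: centre of its underside. 66 mm flanges at 0-5 and 45-50 mm; above them a six-sided hub at 50-72 mm, 40 mm across flats: grip it there. A flat faces its x, the others every 60 degrees. Through bore: 23 mm across six 4.8 mm ribs; six grooves, 33 mm across, behind the flats' middles, so flats must face the splines (5 degrees, 1.5 mm play)
- thread_red: spool of red thread, 30 mm diameter, 45 mm tall, upright, loose; origin: centre of its underside; leave alone
- chalk: piece of blue tailor's chalk, 36 x 44 x 8 mm, lying flat, loose; origin: centre of its underside; leave alone
- scissors: blue-handled scissors, 87 x 199 x 9 mm (x, y, z), lying flat, loose; origin: middle of their underside, blades toward -y; leave alone
Not all that is in view belongs to the job. Of the things that look like the reel, take the one that is farthest to the robot's right at the start.

How it is judged (in metres and radians):
On the way, in this order (a step that is already met when the one before it is completed fails the run):
1. the dial rests at the red dot, the reel not yet on the spindle (value of joint dial between -0.15 and 0.15 rad and horizontal distance between reel and spindle_top above 0.04 m), for 0.2 s.
2. the reel is down over the splines of the spindle, upright, the dial still at the red dot (horizontal distance between reel and spindle_top below 0.004 m and z of reel in the frame of collar below 0.018 m and angle between reel's own z axis and vertical below 0.1 rad and value of joint dial between -0.15 and 0.15 rad), for 0.2 s.
At the end, for the whole second after the job is handed in: Reel meshed on the spindle (axes within 3 mm, upright within 0.06 rad), its underside within 1.5 mm of the collar, the seat down more than 4.5 of 6 mm, at rest, still gripped and pressed on the winder with more than 5 N; dial within 0.15 rad of the red dot (horizontal distance between reel and spindle_top below 0.003 m and z of reel in the frame of collar below 0.0015 m and angle between reel's own z axis and vertical below 0.06 rad and value of joint seat above 0.0045 m and contact force between the fingers and reel above 3 N and contact force between reel and winder above 5 N and linear speed of reel below 0.01 m/s and value of joint dial between -0.15 and 0.15 rad); the arm keeps its last pose, push and grip.
It fails at once if the thread spool, chalk or scissors are moved more than 2 cm (distance of any of thread_red, chalk, scissors from where it was at the start of the episode above 0.02 m).
It also fails if it takes over 56 s, if anything falls off the work surface, if the arm or the gripper's body presses on something with over 40 N, if the wrist force passes 120 N, or if a joint passes its speed limit or range.

## Robot

A 6-joint arm with a two-finger parallel gripper is mounted at the origin on a cart in front of the work surface, level with it; the furniture and walls round the work are solid. World frame = base frame: x ahead of the robot, y to its left, z up, the work surface at z = 0. Lengths are in m, angles in degrees, forces in N, time in s.
With the tool pointing down it reaches from about 0.3 to 0.75 m from the base axis. Payload 8.5 kg.
Tool frame: the origin (TCP) lies midway between the tips of the shut fingers; the grasp point (between the pads) lies 19 mm behind it (env.pinch_z is the z of the grasp point in the tool frame, in m); z points along the fingers, y is the line along which they close (so a half turn about z gives the same grasp; the last joint's range is limited). The gripper opens to 85 mm and grips with 20 to 120 N. Pads are 22 mm wide; open, the fingers measure 114 mm over their backs; the gripper's body (76 mm by 85 mm) begins 54 mm behind the grasp point. The pads swing forward as they close: fully open they stand 13 mm farther back than shut.
Start: joints at [56.19, 21.807, 74.336, -0, 83.858, -12.336], TCP at [0.201, 0.512, 0.199] pointing down, gripper open.
Joint ranges: [-178.18, 178.18], [-50.72, 133.34], [12.68, 142.11], [-81.47, 261.47], [9.98, 163.14], [-165.26, 165.26]. Speed limits (degrees/s): [136.94, 136.94, 180, 180, 180, 180].

## Interface

Orientations are given as a 3x3 rotation matrix whose columns are the frame's x, y, z axes.
In Python, from rig import env gives the robot as it stands.
- The arm moves only by the tool arm_command, never from a script. Its argument "deltas" is a list of rows, each an object of numbers: "rx", "ry", "rz": the turn, a rotation vector about the tool's x, y, z in rad; "dx", "dy", "dz": the shift along the tool's x, y, z in m; "fingers": the finger opening in m, from 0 to 0.0854. In form: [{"rx": .., "ry": .., "rz": .., "dx": .., "dy": .., "dz": .., "fingers": ..}, ...]. A call has 1 to 12 rows; each row shifts and turns the commanded pose from where the row before left it, along the tool's axes as they then stand; what a row does not reach is not made up. A row lasts 1/10 s, in which the tool goes at most 50 mm and 8.59 degrees, less where a joint would pass 70% of its speed; a pose out of reach is approached as far as the arm can. A call is refused whole if a number of a shift passes 0.05 or a number of a turn 0.15, either way. A call with a gripper value outside its range is refused whole. The fingers move at their own pace and stop on an object; "squeeze" is the grip in N (left out, the last holds). Time passes only in rows, so rows that do not move let the fingers close. It gives the time, the measured TCP pose, the force, the opening and the grip force at its end, in the units of the state.
- env.observe(): the state, without advancing time (a new reading comes with each control period).
- env.get_image(name): name is "scene" or "top"; returns a dict with "color" (420x560x3 uint8, blue, green, red), "camera_matrix" (3x3 intrinsics, pixels), "eye" and "orientation" of the camera in the world. Camera axes: x right, y up, looking along -z (the intrinsics and any distortion apply to the point x, -y, -z); pixel columns grow to the right and rows downward; lengths in m; the calibration is good to about 2 mm. A picture is of the moment at which its call begins. There is no depth.
- env.close_job(): hands the job in; it is judged then, once.
Trained networks look in a picture, given as the dict that the camera call returned (one of the last four; its "shot" number tells which), for a name from the list of things; names that differ only in an ending like _2 or _b are one class to them, and where a whole thing is asked for, a point or a joint stands for the part that bears it (a point fixed in the world has none). Each returns a list of dicts, best first, with "p" (0 to 1); they miss things now and then, are a little off and sometimes report something else, mostly with a low value. They report only what shows in the picture. A call takes as long as a camera call. They do not tell look-alikes from the thing itself.
- env.look_for(query, picture): "box" ([left, top, right, bottom] in pixels, round what is visible of it).
- env.tip_of(query, picture): "location" ([column, row] in pixels: a listed point, or the origin of a listed thing).
The state is a dict: "time_s": time; "q": joint angles; "qvel": joint speeds; "joint_efforts": joint torques, N m; "position": TCP position; "tool_rot": TCP orientation; "ft_force": force on the tool from outside, world axes, zero at the start; "wrist_torque": the same for the moment, N m; "grip_width": finger opening in m; "gripper_force": force on a finger pad.
Only numpy, scipy, OpenCV 4.12 (cv2) and the standard library are available. Lean on these libraries where they do the work, as an engineer would, in place of code of your own. Each camera call takes 0.05 s, during which the arm holds its last target. There are 200 camera calls.

## Working session

There is one attempt and no reset: what is moved stays moved. The work goes in short steps, Python scripts to look and compute and a tool call to move; the robot and the scene stay as the last step left them, time stands still between calls to the robot, and variables do not carry over. Pictures are saved under pics/ and viewed, at most 10 in all, crops included, and the job is handed in when it is done.

Besides the shell and the picture viewer there is one more tool, called after ">>>" as a command line: name --argument value ..., lists and objects as JSON in quotes. arm_command: Moves the arm, as the interface text tells. Its arguments: {"type":"object","properties":{"deltas":{"type":"array"},"squeeze":{"type":"number"}},"required":["deltas"]}

```bash
ls; mkdir -p pics; cat > h.py <<'E'
import numpy as np, cv2
from rig import env
def ray(im,px):
    K=np.array(im["camera_matrix"]);d=np.linalg.inv(K)@[px[0],px[1],1]
    d=np.array([d[0],-d[1],-d[2]]);return np.array(im["eye"]),np.array(im["orientation"])@d
def at_z(im,px,z):
    e,d=ray(im,px);return e+d*(z-e[2])/d[2]
def proj(im,P):
    c=np.array(im["orientation"]).T@(np.array(P)-np.array(im["eye"]));c=np.array([c[0],-c[1],-c[2]])
    u=np.array(im["camera_matrix"])@c;return u[:2]/u[2]
def tri(l):
    A=np.zeros((3,3));b=np.zeros(3)
    for e,d in l:
        d=d/np.linalg.norm(d);M=np.eye(3)-np.outer(d,d);A+=M;b+=M@e
    return np.linalg.solve(A,b)
E
python3 - <<'E'
from h import *
np.set_printoptions(precision=4,suppress=True)
s=env.observe();print(s["time_s"],s["position"],s["ft_force"],s["tool_rot"],env.pinch_z)
for n in("scene","top"):
    im=env.get_image(n);cv2.imwrite(f"pics/{n}0.png",im["color"]);print(n,im["eye"],im["orientation"],im["camera_matrix"],[k for k in im])
    for q in("winder","dial_grip","spindle_top","collar","reel","thread_red","chalk","scissors"):
        print(q,[(np.round(r["location"],1).tolist(),round(r["p"],2)) for r in env.tip_of(q,im)][:4])
E
```

```text
pics
0.0 [0.2011 0.5115 0.198 ] [ 0.4887  0.213  -0.0672] [[-0.9306  0.3661 -0.0008]
 [ 0.3661  0.9306 -0.0013]
 [ 0.0003 -0.0015 -1.    ]] -0.0187
scene [-0.0911 -0.3211  0.9559] [[ 0.443   0.6994 -0.5608]
 [-0.8964  0.3551 -0.2653]
 [ 0.0136  0.6203  0.7843]] [[390.2123   0.     279.6741]
 [  0.     390.2123 205.9476]
 [  0.       0.       1.    ]] ['color', 'camera_matrix', 'eye', 'orientation', 'shot']
winder [([301.7, 233.8], 0.86)]
dial_grip [([332.3, 234.1], 0.7)]
spindle_top [([279.9, 202.5], 0.6)]
collar [([279.5, 219.0], 0.55)]
reel [([185.4, 186.2], 0.75), ([134.9, 208.8], 0.75)]
thread_red [([251.4, 171.6], 0.4)]
chalk [([376.2, 300.4], 0.63)]
scissors [([413.8, 259.9], 0.73), ([254.0, 169.3], 0.37)]
top [ 0.2724 -0.0238  1.2639] [[ 0.107   0.9738 -0.2007]
 [-0.9942  0.106  -0.016 ]
 [ 0.0057  0.2012  0.9795]] [[434.5149   0.     286.2283]
 [  0.     434.5149 210.6452]
 [  0.       0.       1.    ]] ['color', 'camera_matrix', 'eye', 'orientation', 'shot']
winder [([322.1, 220.8], 0.66)]
dial_grip [([349.1, 214.3], 0.71)]
spindle_top [([293.2, 210.1], 0.47)]
collar [([295.6, 212.9], 0.66)]
reel [([146.2, 249.9], 0.85), ([179.3, 203.0], 0.67)]
thread_red [([245.1, 160.7], 0.48)]
chalk [([405.8, 261.8], 0.5)]
scissors [([422.9, 205.9], 0.63)]
```

View pics/scene0.png

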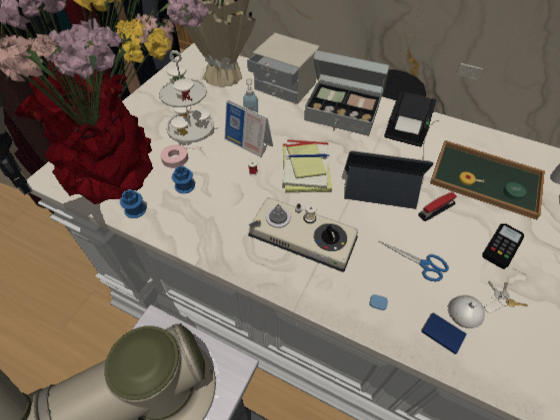

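View pics/top0.png

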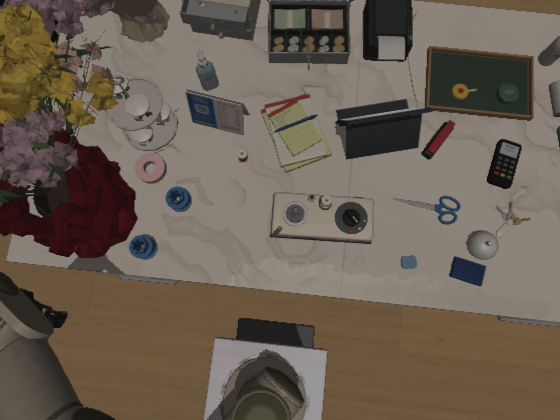

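The images show the winder near top(322,217), with its dial on the right. The two blue reels are at top(146,248) and top(179,199). The second is farther to the robot's right, so that is the one to take.

```bash
python3 - <<'E'
from h import *
a=cv2.imread("pics/top0.png");b=cv2.imread("pics/scene0.png")
def c(i,u,v,w,h,W,H): return cv2.resize(i[v-h:v+h,u-w:u+w],(W,H),interpolation=cv2.INTER_CUBIC)
o=np.zeros((600,800,3),np.uint8)
o[:300,:500]=c(a,322,218,60,36,500,300);o[:300,500:]=c(a,179,199,24,24,300,300)
o[300:,:500]=c(b,303,232,60,36,500,300);o[300:,500:]=c(b,184,180,24,24,300,300)
cv2.imwrite("pics/comp.png",o)
E
```

```text
(no output)
```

View pics/comp.png

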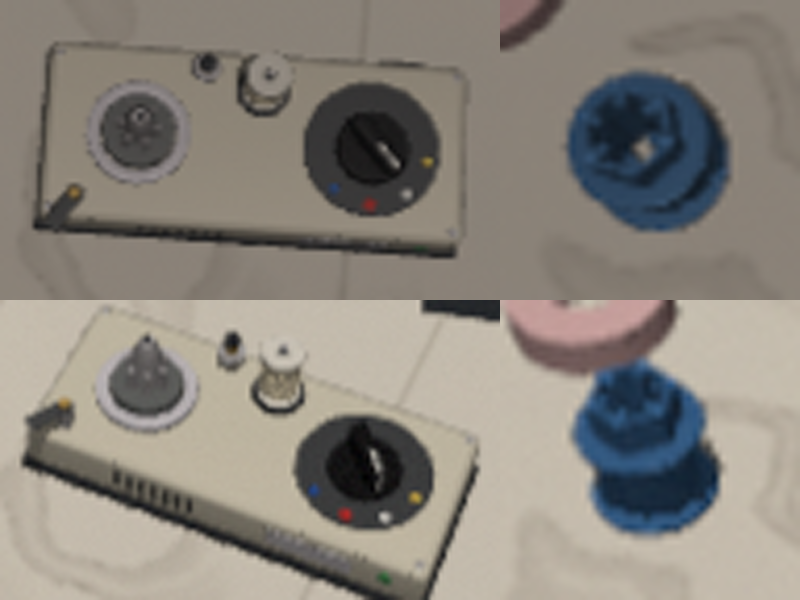

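The pointer is at the white dot, so the dial reads about 0.7 and has to turn about -0.7 rad. Next I work out the positions.

```bash
cat > loc.py <<'E'
from h import *
np.set_printoptions(precision=4,suppress=True)
from scipy.optimize import minimize
ims={n:env.get_image(n) for n in("top","scene")}
R={}
for q,z in(("dial_grip",.077),("spindle_top",.106),("collar",.056),("reel",0),("winder",0),("thread_red",0),("chalk",0),("scissors",0)):
    for n,im in ims.items():
        for r in env.tip_of(q,im)[:2]: print(q,n,round(r["p"],2),at_z(im,r["location"],z)[:2])
# reel silhouette fit
def circ(x,y,z,r,m=60,ph=0):
    t=np.linspace(0,2*np.pi,m,endpoint=False)+ph
    return np.c_[x+r*np.cos(t),y+r*np.sin(t),np.full(m,z)]
S=8
def sil(im,p,box):
    m=np.zeros(((box[3]-box[1])*S,(box[2]-box[0])*S),np.uint8)
    def hull(P):
        u=np.array([proj(im,q) for q in P]);u=(u-box[:2]+.5)*S-.5
        cv2.fillConvexPoly(m,cv2.convexHull(np.round(u*16).astype(np.int32)),255,cv2.LINE_8,4)
    x,y=p
    hull(np.r_[circ(x,y,0,.033),circ(x,y,.005,.033)]);hull(np.r_[circ(x,y,.045,.033),circ(x,y,.05,.033)])
    hull(np.r_[circ(x,y,.05,.0215),circ(x,y,.072,.0215)]);hull(np.r_[circ(x,y,.0,.02),circ(x,y,.05,.02)])
    return cv2.resize(m,None,fx=1/S,fy=1/S,interpolation=cv2.INTER_AREA)/255.
g=at_z(ims["top"],(179,203),0)[:2]
def fit(names):
    dat=[]
    for n in names:
        im=ims[n];c=proj(im,[*g,.036]).astype(int);b=[c[0]-26,c[1]-26,c[0]+26,c[1]+26]
        cr=im["color"][b[1]:b[3],b[0]:b[2]].astype(float);sat=cr[:,:,0]-cr[:,:,2]
        dat.append((im,b,np.clip((sat-0)/35,0,1)))
    f=lambda p:sum(np.sum((sil(im,p,b)-w)**2) for im,b,w in dat)
    return minimize(f,g,method="Nelder-Mead",options=dict(initial_simplex=[g,g+[.01,0],g+[0,.01]],xatol=1e-4))
for ns in(["top"],["scene"],["top","scene"]):
    r=fit(ns);print("reel",ns,r.x,r.fun)
E
python3 loc.py
```

```text
dial_grip top 0.8 [ 0.5178 -0.1843]
dial_grip scene 0.59 [ 0.5236 -0.1914]
spindle_top top 0.63 [ 0.5158 -0.0326]
spindle_top scene 0.61 [ 0.5143 -0.0247]
collar top 0.74 [ 0.5177 -0.0319]
reel top 0.87 [0.5252 0.3153]
reel top 0.62 [0.379  0.3941]
reel scene 0.56 [0.5265 0.318 ]
reel scene 0.55 [0.378  0.3878]
winder top 0.77 [ 0.5124 -0.1077]
winder scene 0.6 [ 0.5228 -0.095 ]
thread_red top 0.65 [ 0.5945 -0.408 ]
thread_red top 0.6 [0.6655 0.1409]
thread_red scene 0.55 [0.6863 0.1489]
chalk top 0.62 [ 0.4127 -0.3582]
chalk scene 0.69 [ 0.4214 -0.3645]
scissors top 0.63 [ 0.5867 -0.4179]
scissors scene 0.81 [ 0.5885 -0.4115]
scissors scene 0.56 [ 0.552  -0.0124]
reel ['top'] [0.5267 0.313 ] 39.047230186192124
reel ['scene'] [0.5287 0.3152] 15.076046104716397
reel ['top', 'scene'] [0.5269 0.3138] 61.84274462726266
```

```bash
cat > wfit.py <<'E'
from h import *
np.set_printoptions(precision=4,suppress=True)
from scipy.optimize import minimize
ims={n:env.get_image(n) for n in("top","scene")}
S=4
t=np.linspace(0,2*np.pi,60,endpoint=False);C=np.c_[np.cos(t),np.sin(t)]
def labels(im,p,b):
    x,y,a,rp=p[:4];Rz=np.array([[np.cos(a),-np.sin(a)],[np.sin(a),np.cos(a)]])
    m=np.zeros(((b[3]-b[1])*S,(b[2]-b[0])*S),np.uint8)
    def hull(xy,zs,l):
        P=np.vstack([np.c_[np.asarray(xy)@Rz.T+[x,y],np.full(len(xy),z)] for z in zs])
        u=(np.array([proj(im,q) for q in P])-b[:2]+.5)*S-.5
        cv2.fillConvexPoly(m,cv2.convexHull(np.round(u*16).astype(np.int32)),l,cv2.LINE_8,4)
    B=np.array([[1,1],[1,-1],[-1,-1],[-1,1]])*[.0625,.145]
    hull(B,[0,.048],1);hull(B*.985,[.048],2)
    hull(C*rp+[0,-.08],[.049],3);hull(C*.026+[0,-.08],[.05,.056],4)
    hull(C*.036+[0,.08],[.048,.056],5);hull(C*.0255+[0,.08],[.057],6);hull(C*.025+[0,.08],[.062],6)
    hull(np.r_[C*.01+[0,.08]],[.06,.092],7)
    hull(np.r_[C*.016+[.036,-.004]],[.048,.1],8)
    return m
def fit(ns):
    D=[]
    for n in ns:
        im=ims[n];c=proj(im,[.517,-.108,.04]).astype(int);b=[c[0]-72,c[1]-55,c[0]+72,c[1]+55]
        cr=cv2.resize(im["color"][b[1]:b[3],b[0]:b[2]],None,fx=S,fy=S,interpolation=cv2.INTER_LINEAR).astype(float)
        D.append((im,b,cr))
    def f(p):
        s=0
        for im,b,cr in D:
            L=labels(im,p,b)
            for l in range(9):
                v=cr[L==l]
                if len(v): s+=((v-v.mean(0))**2).sum()
        return s/1e6
    p0=np.array([.517,-.108,.03,.044]);sx=[p0]+[p0+d for d in np.diag([.008,.008,.06,.004])]
    r=minimize(f,p0,method="Nelder-Mead",options=dict(initial_simplex=sx,xatol=1e-4,fatol=1e-3,maxiter=300));return r
for ns in(["top"],["scene"],["top","scene"]):
    r=fit(ns);x,y,a,_=r.x;d=np.array([-np.sin(a),np.cos(a)])*.08
    print(ns,r.x,round(np.degrees(a),2),r.fun,"dial",r.x[:2]-d,"spindle",r.x[:2]+d)
E
python3 wfit.py
```

```text
['top'] [ 0.5174 -0.1083  0.039   0.0463] 2.23 85.31832464387843 dial [ 0.5205 -0.1882] spindle [ 0.5143 -0.0283]
['scene'] [ 0.5187 -0.1099  0.0393  0.0462] 2.25 904.0800896043487 dial [ 0.5219 -0.1899] spindle [ 0.5156 -0.03  ]
['top', 'scene'] [ 0.5183 -0.1089  0.0441  0.0464] 2.53 995.8165780285291 dial [ 0.5218 -0.1888] spindle [ 0.5147 -0.0289]
```

>>> arm_command --deltas '[{"dx":-0.02,"dy":-0.02,"fingers":0.05},{"dx":-0.034,"dy":-0.033},{"dx":-0.035,"dy":-0.034},{"dx":-0.035,"dy":-0.034},{"dx":-0.035,"dy":-0.034},{"dx":-0.035,"dy":-0.034},{"dx":-0.035,"dy":-0.034},{"dx":-0.035,"dy":-0.034},{"dx":-0.035,"dy":-0.034},{"dx":-0.035,"dy":-0.034},{"dx":-0.035,"dy":-0.034},{"dx":-0.035,"dy":-0.034}]'

```text
invalid input
```

>>> arm_command --deltas '[{"dx":-0.035,"dy":-0.034},{"dx":-0.035,"dy":-0.034},{"dx":-0.035,"dy":-0.034},{"dx":-0.035,"dy":-0.034},{"dx":-0.02,"dy":-0.018},{}]'

```text
invalid input
```

>>> arm_command --deltas '[{"rz":0.144},{"rz":0.145},{"rz":0.145},{"rz":0.145},{"rz":0.145},{"rz":0.145},{"rz":0.145},{"rz":0.145},{"rz":0.145},{"rz":0.145},{"rz":0.145},{"rz":0.145}]'

```text
invalid input
```

>>> arm_command --deltas '[{"rz":0.145},{"rz":0.142},{},{}]'

```text
invalid input
```

The rows were refused as written, so I try one row with every key filled in.

>>> arm_command --deltas '[{"rx":0,"ry":0,"rz":0,"dx":-0.02,"dy":-0.02,"dz":0,"fingers":0.05}]'

```text
time_s: 2.0
position: [0.2121, 0.487, 0.1983]
tool_rot: [[-0.931, 0.364, -0.0], [0.364, 0.931, 0.001], [0.0, 0.001, -1.0]]
ft_force: [1.3, -0.7, 0.6]
grip_width: 0.0732
gripper_force: 0.0
```

>>> arm_command --deltas '[{"rx":0,"ry":0,"rz":0,"dx":-0.035,"dy":-0.034,"dz":0,"fingers":0.05},{"rx":0,"ry":0,"rz":0,"dx":-0.035,"dy":-0.034,"dz":0,"fingers":0.05},{"rx":0,"ry":0,"rz":0,"dx":-0.035,"dy":-0.034,"dz":0,"fingers":0.05},{"rx":0,"ry":0,"rz":0,"dx":-0.035,"dy":-0.034,"dz":0,"fingers":0.05},{"rx":0,"ry":0,"rz":0,"dx":-0.035,"dy":-0.034,"dz":0,"fingers":0.05},{"rx":0,"ry":0,"rz":0,"dx":-0.035,"dy":-0.034,"dz":0,"fingers":0.05},{"rx":0,"ry":0,"rz":0,"dx":-0.035,"dy":-0.034,"dz":0,"fingers":0.05},{"rx":0,"ry":0,"rz":0,"dx":-0.035,"dy":-0.034,"dz":0,"fingers":0.05},{"rx":0,"ry":0,"rz":0,"dx":-0.035,"dy":-0.034,"dz":0,"fingers":0.05},{"rx":0,"ry":0,"rz":0,"dx":-0.035,"dy":-0.034,"dz":0,"fingers":0.05},{"rx":0,"ry":0,"rz":0,"dx":-0.035,"dy":-0.034,"dz":0,"fingers":0.05},{"rx":0,"ry":0,"rz":0,"dx":-0.035,"dy":-0.034,"dz":0,"fingers":0.05}]'

```text
time_s: 3.2
position: [0.4546, -0.0497, 0.1988]
tool_rot: [[-0.93, 0.367, 0.001], [0.367, 0.93, -0.0], [-0.001, 0.0, -1.0]]
ft_force: [0.4, 0.2, -0.8]
grip_width: 0.0498
gripper_force: 0.0
```

>>> arm_command --deltas '[{"rx":0,"ry":0,"rz":0.14,"dx":0,"dy":0,"dz":0,"fingers":0.05},{"rx":0,"ry":0,"rz":0.145,"dx":0,"dy":0,"dz":0,"fingers":0.05},{"rx":0,"ry":0,"rz":0.145,"dx":0,"dy":0,"dz":0,"fingers":0.05},{"rx":0,"ry":0,"rz":0.145,"dx":0,"dy":0,"dz":0,"fingers":0.05},{"rx":0,"ry":0,"rz":0.145,"dx":0,"dy":0,"dz":0,"fingers":0.05},{"rx":0,"ry":0,"rz":0.145,"dx":0,"dy":0,"dz":0,"fingers":0.05},{"rx":0,"ry":0,"rz":0.145,"dx":0,"dy":0,"dz":0,"fingers":0.05},{"rx":0,"ry":0,"rz":0.145,"dx":0,"dy":0,"dz":0,"fingers":0.05},{"rx":0,"ry":0,"rz":0.145,"dx":0,"dy":0,"dz":0,"fingers":0.05},{"rx":0,"ry":0,"rz":0.145,"dx":0,"dy":0,"dz":0,"fingers":0.05},{"rx":0,"ry":0,"rz":0.145,"dx":0,"dy":0,"dz":0,"fingers":0.05},{"rx":0,"ry":0,"rz":0.145,"dx":0,"dy":0,"dz":0,"fingers":0.05}]'

```text
time_s: 4.4
position: [0.4541, -0.0476, 0.1987]
tool_rot: [[0.518, 0.855, 0.0], [0.855, -0.518, -0.0], [0.0, 0.0, -1.0]]
ft_force: [0.1, -0.7, 0.2]
grip_width: 0.0499
gripper_force: 0.0
```

>>> arm_command --deltas '[{"rx":0,"ry":0,"rz":0.145,"dx":0,"dy":0,"dz":0,"fingers":0.05},{"rx":0,"ry":0,"rz":0.145,"dx":0,"dy":0,"dz":0,"fingers":0.05},{"rx":0,"ry":0,"rz":0,"dx":0,"dy":0,"dz":0,"fingers":0.05}]'

```text
time_s: 4.7
position: [0.4541, -0.0476, 0.1987]
tool_rot: [[0.738, 0.675, 0.0], [0.675, -0.738, -0.0], [0.0, 0.0, -1.0]]
ft_force: [0.1, 0.4, 0.0]
grip_width: 0.0503
gripper_force: 0.0
```

>>> arm_command --deltas '[{"rx":0,"ry":0,"rz":0,"dx":-0.0115,"dy":0.0375,"dz":0,"fingers":0.05},{"rx":0,"ry":0,"rz":0,"dx":-0.0115,"dy":0.0375,"dz":0,"fingers":0.05},{"rx":0,"ry":0,"rz":0,"dx":-0.0115,"dy":0.0375,"dz":0,"fingers":0.05},{"rx":0,"ry":0,"rz":0,"dx":-0.0115,"dy":0.037,"dz":0,"fingers":0.05},{"rx":0,"ry":0,"rz":0,"dx":0,"dy":0,"dz":0.04,"fingers":0.05},{"rx":0,"ry":0,"rz":0,"dx":0,"dy":0,"dz":0.04,"fingers":0.05},{"rx":0,"ry":0,"rz":0,"dx":0,"dy":0,"dz":0.03,"fingers":0.05},{"rx":0,"ry":0,"rz":0,"dx":0,"dy":0,"dz":0.02,"fingers":0.05},{"rx":0,"ry":0,"rz":0,"dx":0,"dy":0,"dz":0.009,"fingers":0.05},{"rx":0,"ry":0,"rz":0,"dx":0,"dy":0,"dz":0,"fingers":0.05}]'

```text
time_s: 5.7
position: [0.5209, -0.1887, 0.059]
tool_rot: [[0.736, 0.677, -0.001], [0.677, -0.736, 0.001], [-0.0, -0.002, -1.0]]
ft_force: [0.2, -0.2, 0.9]
grip_width: 0.0502
gripper_force: 0.0
```

>>> arm_command --deltas '[{"rx":0,"ry":0,"rz":0,"dx":0,"dy":0,"dz":0,"fingers":0.008},{"rx":0,"ry":0,"rz":0,"dx":0,"dy":0,"dz":0,"fingers":0.008},{"rx":0,"ry":0,"rz":0,"dx":0,"dy":0,"dz":0,"fingers":0.008},{"rx":0,"ry":0,"rz":0,"dx":0,"dy":0,"dz":0,"fingers":0.008}]' --squeeze 25

```text
time_s: 6.1
position: [0.5214, -0.189, 0.0602]
tool_rot: [[0.737, 0.676, 0.001], [0.676, -0.737, -0.001], [0.0, 0.001, -1.0]]
ft_force: [-0.1, 0.1, 0.9]
grip_width: 0.008
gripper_force: 0.0
```

```bash
python3 - <<'E'
from h import *
def c(i,u,v,w,h,W,H): return cv2.resize(i[v-h:v+h,u-w:u+w],(W,H),interpolation=cv2.INTER_CUBIC)
a=env.get_image("top")["color"];b=env.get_image("scene")["color"]
o=np.hstack([c(a,340,205,50,60,400,480),c(b,320,225,50,60,400,480)]);cv2.imwrite("pics/d1.png",o)
s=env.observe();print(s["grip_width"],s["gripper_force"])
E
```

```text
0.008119707904631946 0.0
```

View pics/d1.png

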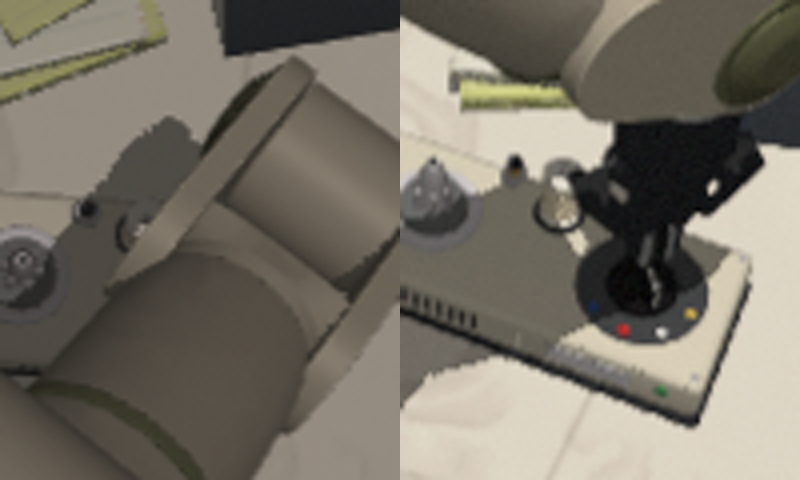

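>>> arm_command --deltas '[{"rx":0,"ry":0,"rz":0,"dx":0,"dy":0,"dz":0,"fingers":0.0},{"rx":0,"ry":0,"rz":0,"dx":0,"dy":0,"dz":0,"fingers":0.0},{"rx":0,"ry":0,"rz":0,"dx":0,"dy":0,"dz":0,"fingers":0.0}]' --squeeze 25

```text
time_s: 6.5
position: [0.5212, -0.1888, 0.0596]
tool_rot: [[0.737, 0.676, -0.0], [0.676, -0.737, 0.0], [-0.0, -0.0, -1.0]]
ft_force: [0.2, -0.3, 0.2]
grip_width: -0.0
gripper_force: 0.0
```

```bash
python3 - <<'E'
from h import *
im=env.get_image("scene");b=im["color"]
for P in([.521,-.189,.06],[.521,-.189,.077],[.521,-.189,.056],[.521,-.189,.095]):print(P,proj(im,P))
cv2.imwrite("pics/d2.png",cv2.resize(b[195:270,285:385],(800,600),interpolation=cv2.INTER_CUBIC))
print([(r["location"],r["p"]) for r in env.tip_of("dial_grip",im)])
E
```

```text
[0.521, -0.189, 0.06] [330.41833813 235.06152072]
[0.521, -0.189, 0.077] [331.13642473 231.57135049]
[0.521, -0.189, 0.056] [330.25194332 235.87026193]
[0.521, -0.189, 0.095] [331.91656112 227.77959496]
[([330.8, 232.2], 0.5)]
```

View pics/d2.png

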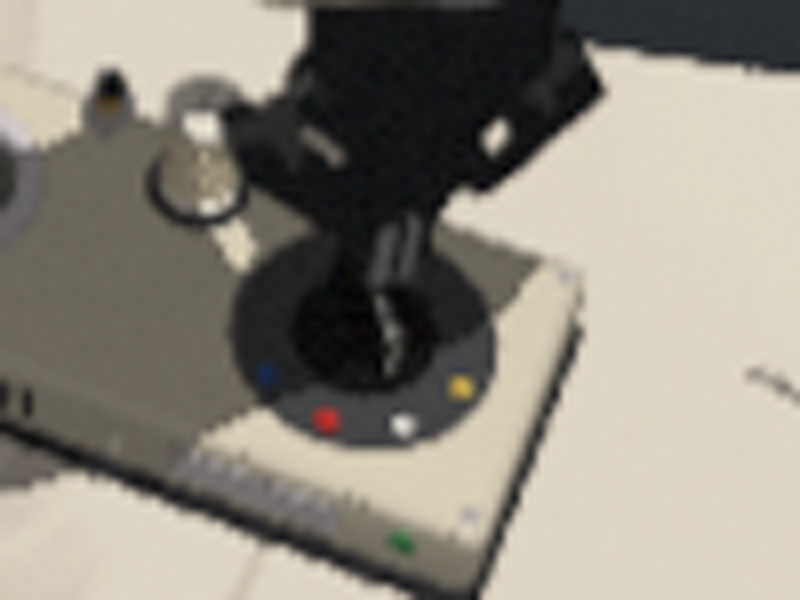

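>>> arm_command --deltas '[{"rx":0,"ry":0,"rz":0,"dx":0,"dy":0,"dz":0.001,"fingers":0.0},{"rx":0,"ry":0,"rz":0,"dx":0,"dy":0,"dz":0.001,"fingers":0.0},{"rx":0,"ry":0,"rz":0,"dx":0,"dy":0,"dz":0,"fingers":0.0}]'

```text
time_s: 6.9
position: [0.5211, -0.1888, 0.0574]
tool_rot: [[0.737, 0.676, -0.0], [0.676, -0.737, 0.0], [-0.0, -0.0, -1.0]]
ft_force: [0.9, -0.0, 0.2]
grip_width: 0.0002
gripper_force: 0.0
```

```bash
python3 - <<'E'
from h import *
np.set_printoptions(precision=4,suppress=True)
im=env.get_image("scene")
for px in([334.4,230.6],[331.9,231.9],[334.1,241.3]):print(px,[at_z(im,px,z)[:2] for z in(.06,.077,.09)])
s=env.observe();print(s["position"],s["q"],s["ft_force"],s["wrist_torque"],s["grip_width"])
E
```

```text
[334.4, 230.6] [array([ 0.54  , -0.1934]), array([ 0.5281, -0.1958]), array([ 0.5189, -0.1977])]
[331.9, 231.9] [array([ 0.5328, -0.1888]), array([ 0.5209, -0.1913]), array([ 0.5119, -0.1932])]
[334.1, 241.3] [array([ 0.5064, -0.2056]), array([ 0.495 , -0.2078]), array([ 0.4864, -0.2095])]
[ 0.5211 -0.1888  0.0575] [-32.1543  30.3357  85.5815   0.0009  64.0984  15.3439] [-1.1403  0.197  -0.3483] [ 0.0423 -0.0325  0.017 ] -6.052651660416683e-05
```

>>> arm_command --deltas '[{"rx":0,"ry":0,"rz":0,"dx":0,"dy":0,"dz":-0.03,"fingers":0.0},{"rx":0,"ry":0,"rz":0,"dx":0,"dy":0,"dz":-0.03,"fingers":0.0},{"rx":0,"ry":0,"rz":0,"dx":0,"dy":0,"dz":0,"fingers":0.0}]'

```text
time_s: 7.25
position: [0.5229, -0.1898, 0.1213]
tool_rot: [[0.737, 0.676, 0.006], [0.676, -0.737, -0.004], [0.002, 0.007, -1.0]]
ft_force: [-0.0, -0.2, -0.0]
grip_width: 0.0001
gripper_force: 0.0
```

```bash
python3 - <<'E'
from h import *
im=env.get_image("scene");b=im["color"];s=env.observe();p=np.array(s["position"])
print(p,proj(im,p),proj(im,p+[0,0,.019]))
g=cv2.resize(b[180:265,275:388],(800,600),interpolation=cv2.INTER_CUBIC)
g=(255*(g/255.)**.5).astype(np.uint8)
cv2.imwrite("pics/d3.png",g)
E
```

```text
[ 0.52191358 -0.18932015  0.11918803] [333.23718585 222.31647972] [334.11834614 218.04766904]
```

View pics/d3.png

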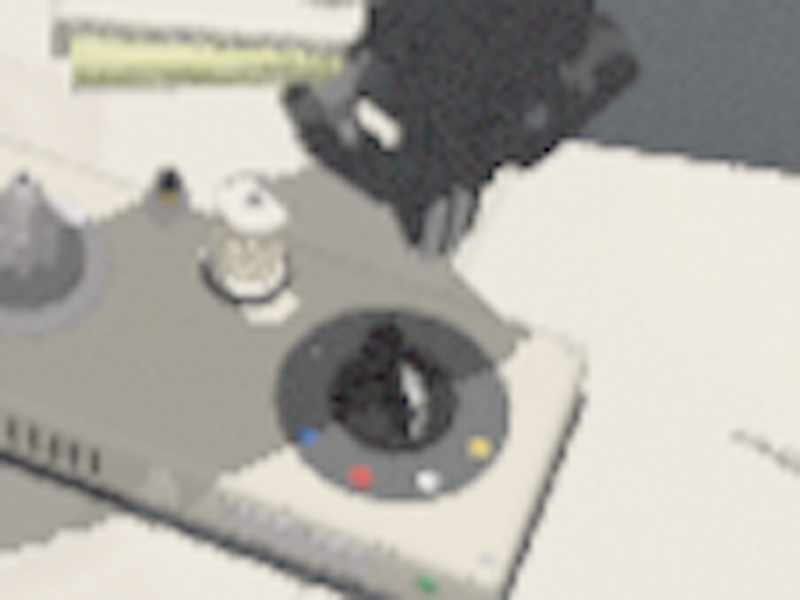

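The closed fingertips appear at about (335,216) in the scene image, but the reported TCP projects to (333,222). The real tips therefore seem to be 20–30 mm higher than reported, which explains the missed bar. I check this by touching the closed fingers down on the bar top, which is at a known 77 mm.

>>> arm_command --deltas '[{"rx":0,"ry":0,"rz":0,"dx":0,"dy":0,"dz":0.03,"fingers":0.0},{"rx":0,"ry":0,"rz":0,"dx":0,"dy":0,"dz":0.03,"fingers":0.0},{"rx":0,"ry":0,"rz":0,"dx":0,"dy":0,"dz":0.001,"fingers":0.0},{"rx":0,"ry":0,"rz":0,"dx":0,"dy":0,"dz":0,"fingers":0.0},{"rx":0,"ry":0,"rz":0,"dx":0,"dy":0,"dz":0,"fingers":0.0}]'

```text
time_s: 7.8
position: [0.5218, -0.1892, 0.0577]
tool_rot: [[0.737, 0.676, 0.001], [0.676, -0.737, -0.001], [0.0, 0.002, -1.0]]
ft_force: [-0.3, -0.6, 0.2]
grip_width: -0.0002
gripper_force: 0.0
```

>>> arm_command --deltas '[{"rx":0,"ry":0,"rz":0,"dx":0,"dy":0,"dz":0.0015,"fingers":0.0},{"rx":0,"ry":0,"rz":0,"dx":0,"dy":0,"dz":0,"fingers":0.0}]'

```text
time_s: 8.0
position: [0.5215, -0.189, 0.0558]
tool_rot: [[0.737, 0.676, 0.001], [0.676, -0.737, -0.001], [0.0, 0.001, -1.0]]
ft_force: [0.6, 0.1, 0.7]
grip_width: 0.0001
gripper_force: 0.0
```

>>> arm_command --deltas '[{"rx":0,"ry":0,"rz":0,"dx":0,"dy":0,"dz":0.0015,"fingers":0.0},{"rx":0,"ry":0,"rz":0,"dx":0,"dy":0,"dz":0,"fingers":0.0}]'

```text
time_s: 8.2
position: [0.5212, -0.1889, 0.0537]
tool_rot: [[0.737, 0.676, 0.0], [0.676, -0.737, -0.0], [-0.0, 0.0, -1.0]]
ft_force: [-0.0, 0.4, 0.7]
grip_width: 0.0005
gripper_force: 0.0
```

>>> arm_command --deltas '[{"rx":0,"ry":0,"rz":0,"dx":0,"dy":0,"dz":0.0015,"fingers":0.0},{"rx":0,"ry":0,"rz":0,"dx":0,"dy":0,"dz":0,"fingers":0.0}]'

```text
time_s: 8.4
position: [0.5211, -0.1888, 0.052]
tool_rot: [[0.737, 0.676, -0.0], [0.676, -0.737, 0.0], [-0.0, -0.0, -1.0]]
ft_force: [0.5, 0.3, -1.0]
grip_width: 0.0001
gripper_force: 0.0
```

>>> arm_command --deltas '[{"rx":0,"ry":0,"rz":0,"dx":0,"dy":0,"dz":0.0015,"fingers":0.0},{"rx":0,"ry":0,"rz":0,"dx":0,"dy":0,"dz":0,"fingers":0.0}]'

```text
time_s: 8.6
position: [0.5211, -0.1888, 0.0504]
tool_rot: [[0.737, 0.676, -0.0], [0.676, -0.737, 0.0], [-0.0, -0.0, -1.0]]
ft_force: [0.2, 0.3, 0.6]
grip_width: 0.0
gripper_force: 0.0
```

>>> arm_command --deltas '[{"rx":0,"ry":0,"rz":0,"dx":0,"dy":0,"dz":0.0015,"fingers":0.0},{"rx":0,"ry":0,"rz":0,"dx":0,"dy":0,"dz":0,"fingers":0.0}]'

```text
time_s: 8.8
position: [0.5211, -0.1888, 0.0489]
tool_rot: [[0.737, 0.676, -0.0], [0.676, -0.737, 0.0], [-0.0, -0.0, -1.0]]
ft_force: [0.3, -1.0, 0.5]
grip_width: -0.0003
gripper_force: 0.0
```

>>> arm_command --deltas '[{"rx":0,"ry":0,"rz":0,"dx":0,"dy":0,"dz":0.0015,"fingers":0.0},{"rx":0,"ry":0,"rz":0,"dx":0,"dy":0,"dz":0,"fingers":0.0}]'

```text
time_s: 9.0
position: [0.5211, -0.1888, 0.0474]
tool_rot: [[0.737, 0.676, -0.0], [0.676, -0.737, 0.0], [-0.0, -0.0, -1.0]]
ft_force: [0.7, 0.6, 0.4]
grip_width: 0.0001
gripper_force: 0.0
```

>>> arm_command --deltas '[{"rx":0,"ry":0,"rz":0,"dx":0,"dy":0,"dz":0.0015,"fingers":0.0},{"rx":0,"ry":0,"rz":0,"dx":0,"dy":0,"dz":0,"fingers":0.0}]'

```text
time_s: 9.2
position: [0.5211, -0.1888, 0.0459]
tool_rot: [[0.737, 0.676, -0.0], [0.676, -0.737, 0.0], [-0.0, -0.0, -1.0]]
ft_force: [-0.3, -0.7, 0.2]
grip_width: -0.0002
gripper_force: 0.0
```

>>> arm_command --deltas '[{"rx":0,"ry":0,"rz":0,"dx":0,"dy":0,"dz":0.0015,"fingers":0.0},{"rx":0,"ry":0,"rz":0,"dx":0,"dy":0,"dz":0,"fingers":0.0}]'

```text
time_s: 9.4
position: [0.5212, -0.1888, 0.0445]
tool_rot: [[0.737, 0.676, -0.0], [0.676, -0.737, 0.0], [-0.0, -0.0, -1.0]]
ft_force: [0.5, -0.6, 0.9]
grip_width: 0.0001
gripper_force: 0.0
```

>>> arm_command --deltas '[{"rx":0,"ry":0,"rz":0,"dx":0,"dy":0,"dz":0.0015,"fingers":0.0},{"rx":0,"ry":0,"rz":0,"dx":0,"dy":0,"dz":0,"fingers":0.0}]'

```text
time_s: 9.6
position: [0.5214, -0.189, 0.0443]
tool_rot: [[0.737, 0.676, 0.001], [0.676, -0.737, -0.001], [0.0, 0.001, -1.0]]
ft_force: [-2.5, 2.6, 10.9]
grip_width: 0.0003
gripper_force: 5.3
```

>>> arm_command --deltas '[{"rx":0,"ry":0,"rz":0,"dx":0,"dy":0,"dz":0.0015,"fingers":0.0},{"rx":0,"ry":0,"rz":0,"dx":0,"dy":0,"dz":0,"fingers":0.0}]'

```text
time_s: 9.8
position: [0.5215, -0.189, 0.0442]
tool_rot: [[0.737, 0.676, 0.002], [0.676, -0.737, -0.001], [0.0, 0.002, -1.0]]
ft_force: [-7.0, 3.2, 21.9]
grip_width: -0.0004
gripper_force: 11.4
```

```bash
python3 - <<'E'
from h import *
im=env.get_image("scene");b=im["color"];s=env.observe();p=np.array(s["position"])
print(p,s["ft_force"],proj(im,p),proj(im,p+[0,0,.03]))
g=cv2.resize(b[195:265,285:378],(800,600),interpolation=cv2.INTER_CUBIC)
cv2.imwrite("pics/d4.png",(255*(g/255.)**.5).astype(np.uint8))
E
```

```text
[ 0.52150366 -0.18906778  0.04415501] [-6.28199535  2.76045222 22.67044215] [329.85398213 238.11302557] [331.10583109 232.03535291]
```

View pics/d4.png

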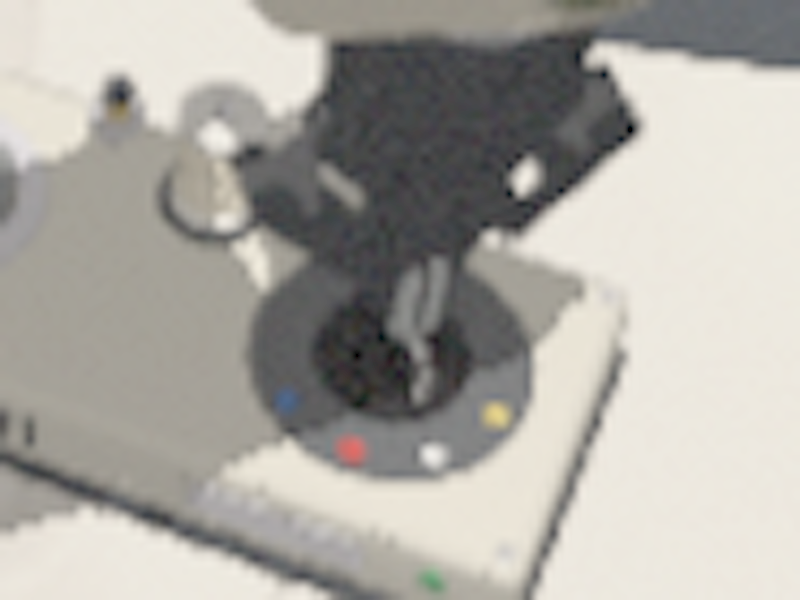

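Contact came at a reported z of 0.0443, so the true tip height is the reported z plus 0.033. The finger corners at about (333.5,234.5) agree with the expected xy to about 2 mm. I lift, open, go down around the bar, grip it and turn it.

>>> arm_command --deltas '[{"rx":0,"ry":0,"rz":0,"dx":0,"dy":0,"dz":-0.02,"fingers":0.045},{"rx":0,"ry":0,"rz":0,"dx":0,"dy":0,"dz":0,"fingers":0.045},{"rx":0,"ry":0,"rz":0,"dx":0,"dy":0,"dz":0,"fingers":0.045},{"rx":0,"ry":0,"rz":0,"dx":0,"dy":0,"dz":0.015,"fingers":0.045},{"rx":0,"ry":0,"rz":0,"dx":0,"dy":0,"dz":0.01,"fingers":0.045},{"rx":0,"ry":0,"rz":0,"dx":0,"dy":0,"dz":0.007,"fingers":0.045},{"rx":0,"ry":0,"rz":0,"dx":0,"dy":0,"dz":0,"fingers":0.045}]'

```text
time_s: 10.55
position: [0.5206, -0.1885, 0.0283]
tool_rot: [[0.737, 0.676, -0.002], [0.676, -0.737, 0.001], [-0.001, -0.003, -1.0]]
ft_force: [1.0, -0.9, 1.0]
grip_width: 0.045
gripper_force: 0.0
```

>>> arm_command --deltas '[{"rx":0,"ry":0,"rz":0,"dx":0,"dy":0,"dz":0,"fingers":0.0},{"rx":0,"ry":0,"rz":0,"dx":0,"dy":0,"dz":0,"fingers":0.0},{"rx":0,"ry":0,"rz":0,"dx":0,"dy":0,"dz":0,"fingers":0.0},{"rx":0,"ry":0,"rz":0,"dx":0,"dy":0,"dz":0,"fingers":0.0}]' --squeeze 30

```text
time_s: 10.95
position: [0.5213, -0.1889, 0.0302]
tool_rot: [[0.737, 0.676, 0.001], [0.676, -0.737, -0.0], [0.0, 0.001, -1.0]]
ft_force: [-2.1, 0.7, 4.2]
grip_width: 0.0125
gripper_force: 32.3
```

>>> arm_command --deltas '[{"rx":0,"ry":0,"rz":0.1,"dx":0,"dy":0,"dz":0,"fingers":0.0},{"rx":0,"ry":0,"rz":0.1,"dx":0,"dy":0,"dz":0,"fingers":0.0},{"rx":0,"ry":0,"rz":0.1,"dx":0,"dy":0,"dz":0,"fingers":0.0},{"rx":0,"ry":0,"rz":0.1,"dx":0,"dy":0,"dz":0,"fingers":0.0},{"rx":0,"ry":0,"rz":0.1,"dx":0,"dy":0,"dz":0,"fingers":0.0},{"rx":0,"ry":0,"rz":0.1,"dx":0,"dy":0,"dz":0,"fingers":0.0},{"rx":0,"ry":0,"rz":0.1,"dx":0,"dy":0,"dz":0,"fingers":0.0},{"rx":0,"ry":0,"rz":0,"dx":0,"dy":0,"dz":0,"fingers":0.0},{"rx":0,"ry":0,"rz":0,"dx":0,"dy":0,"dz":0,"fingers":0.0}]'

```text
time_s: 11.85
position: [0.5212, -0.1887, 0.0301]
tool_rot: [[0.999, 0.044, 0.0], [0.044, -0.999, 0.0], [0.0, -0.0, -1.0]]
ft_force: [-2.7, 2.0, 6.7]
grip_width: 0.0118
gripper_force: 32.6
```

>>> arm_command --deltas '[{"rx":0,"ry":0,"rz":0,"dx":0,"dy":0,"dz":0,"fingers":0.05},{"rx":0,"ry":0,"rz":0,"dx":0,"dy":0,"dz":0,"fingers":0.05},{"rx":0,"ry":0,"rz":0,"dx":0,"dy":0,"dz":0,"fingers":0.05},{"rx":0,"ry":0,"rz":0,"dx":0,"dy":0,"dz":-0.04,"fingers":0.05},{"rx":0,"ry":0,"rz":0,"dx":0,"dy":0,"dz":-0.04,"fingers":0.085},{"rx":0,"ry":0,"rz":0,"dx":0,"dy":0,"dz":-0.04,"fingers":0.085},{"rx":0,"ry":0,"rz":0,"dx":0,"dy":0,"dz":0,"fingers":0.085}]'

```text
time_s: 12.55
position: [0.5233, -0.1902, 0.1549]
tool_rot: [[0.999, 0.042, 0.009], [0.042, -0.999, -0.005], [0.008, 0.006, -1.0]]
ft_force: [0.5, -0.4, -0.4]
grip_width: 0.085
gripper_force: 0.0
```

>>> arm_command --deltas '[{"rx":0,"ry":0,"rz":0,"dx":0.002,"dy":-0.02,"dz":0,"fingers":0.085},{"rx":0,"ry":0,"rz":0,"dx":0.0025,"dy":-0.045,"dz":0,"fingers":0.085},{"rx":0,"ry":0,"rz":0,"dx":0.0025,"dy":-0.047,"dz":0,"fingers":0.085},{"rx":0,"ry":0,"rz":0,"dx":0.0025,"dy":-0.048,"dz":0,"fingers":0.085},{"rx":0,"ry":0,"rz":0,"dx":0.0025,"dy":-0.048,"dz":0,"fingers":0.085},{"rx":0,"ry":0,"rz":0,"dx":0.0025,"dy":-0.048,"dz":0,"fingers":0.085},{"rx":0,"ry":0,"rz":0,"dx":0.0025,"dy":-0.048,"dz":0,"fingers":0.085},{"rx":0,"ry":0,"rz":0,"dx":0.0025,"dy":-0.048,"dz":0,"fingers":0.085},{"rx":0,"ry":0,"rz":0,"dx":0.0025,"dy":-0.048,"dz":0,"fingers":0.085},{"rx":0,"ry":0,"rz":0,"dx":0.0025,"dy":-0.048,"dz":0,"fingers":0.085},{"rx":0,"ry":0,"rz":0,"dx":0.0025,"dy":-0.04,"dz":0,"fingers":0.085},{"rx":0,"ry":0,"rz":0,"dx":0.0025,"dy":-0.014,"dz":0,"fingers":0.085}]'

```text
time_s: 13.75
position: [0.5288, 0.3172, 0.1486]
tool_rot: [[0.999, 0.046, -0.001], [0.046, -0.999, 0.0], [-0.001, -0.0, -1.0]]
ft_force: [0.5, -1.0, 0.3]
grip_width: 0.0846
gripper_force: 0.0
```

>>> arm_command --deltas '[{"rx":0,"ry":0,"rz":0,"dx":0,"dy":0,"dz":0,"fingers":0.085},{"rx":0,"ry":0,"rz":0,"dx":0,"dy":0,"dz":0,"fingers":0.085}]'

```text
time_s: 13.95
position: [0.5298, 0.3129, 0.1491]
tool_rot: [[0.999, 0.041, -0.001], [0.041, -0.999, -0.001], [-0.001, 0.001, -1.0]]
ft_force: [-0.3, 0.4, 0.7]
grip_width: 0.0851
gripper_force: 0.0
```

```bash
python3 - <<'E'
# dial check + reel hex yaw from the first top picture
from h import *
im=env.get_image("top");cur=im["color"]
cv2.imwrite("pics/top1.png",cur)
a=cv2.imread("pics/top0.png")
o=np.hstack([cv2.resize(a[183:215,163:195],(400,400),interpolation=cv2.INTER_CUBIC),cv2.resize(cur[195:240,328:373],(400,400),interpolation=cv2.INTER_CUBIC)])
cv2.imwrite("pics/r.png",(255*(o/255.)**.6).astype(np.uint8))
p=np.array([.527,.314])
print(proj(im,[*p,.072]),"hex verts@0",[np.round((proj(im,[p[0]+.0231*np.cos(t),p[1]+.0231*np.sin(t),.072])-[163,183]+.5)*12.5) .tolist() for t in np.arange(6)*np.pi/3])
E
```

```text
[174.27736419 195.05728867] hex verts@0 [[163.0, 58.0], [68.0, 98.0], [51.0, 197.0], [131.0, 256.0], [227.0, 216.0], [243.0, 117.0]]
```

View pics/r.png

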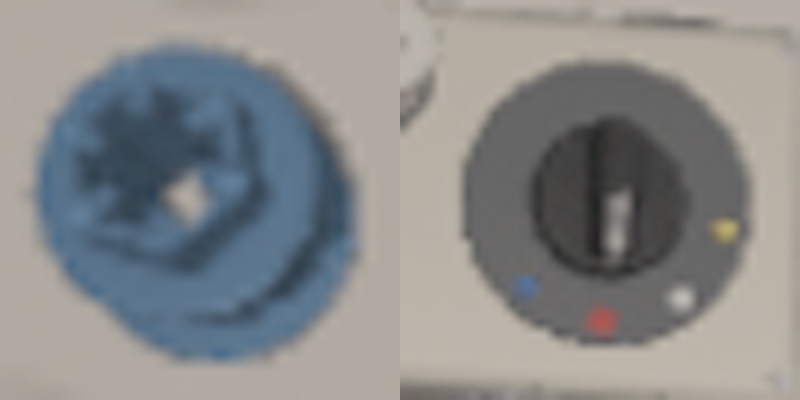

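The dial pointer is now on the red dot, at (612,235) pointing to (602,320) in the crop. The reel's hub corners near (185,262), (258,190) and (238,105) give flat normals at about -5° modulo 60°. I turn the gripper by 22° to match and go down.

>>> arm_command --deltas '[{"rx":0,"ry":0,"rz":-0.13,"dx":0,"dy":0,"dz":0,"fingers":0.085},{"rx":0,"ry":0,"rz":-0.13,"dx":0,"dy":0,"dz":0,"fingers":0.085},{"rx":0,"ry":0,"rz":-0.13,"dx":-0.001,"dy":0,"dz":0,"fingers":0.085},{"rx":0,"ry":0,"rz":0,"dx":0,"dy":0,"dz":0.04,"fingers":0.085},{"rx":0,"ry":0,"rz":0,"dx":0,"dy":0,"dz":0.04,"fingers":0.085},{"rx":0,"ry":0,"rz":0,"dx":0,"dy":0,"dz":0.02,"fingers":0.085},{"rx":0,"ry":0,"rz":0,"dx":0,"dy":0,"dz":0.01,"fingers":0.085},{"rx":0,"ry":0,"rz":0,"dx":0,"dy":0,"dz":0,"fingers":0.085},{"rx":0,"ry":0,"rz":0,"dx":0,"dy":0,"dz":0,"fingers":0.085}]'

```text
time_s: 14.9
position: [0.5296, 0.3133, 0.0409]
tool_rot: [[0.909, 0.418, 0.002], [0.418, -0.909, 0.001], [0.002, 0.0, -1.0]]
ft_force: [0.5, -0.1, 0.7]
grip_width: 0.0852
gripper_force: 0.0
```

```bash
python3 - <<'E'
from h import *
np.set_printoptions(precision=4,suppress=True)
s=env.observe();print(s["position"],s["ft_force"],s["tool_rot"][0],s["q"])
c=np.array([.5149,-.029]);t=np.linspace(0,2*np.pi,360,endpoint=False)
import glob
for n in("top","scene"):
    I=np.mean([env.get_image(n)["color"].astype(float).mean(2) for _ in range(1)],axis=0);im=env.get_image(n)
    I=(I+im["color"].astype(float).mean(2))/2
    for z in(.08,.084):
        for r in(.011,.0125,.014):
            u=np.array([proj(im,[c[0]+r*np.cos(a),c[1]+r*np.sin(a),z]) for a in t],np.float32)
            v=cv2.remap(I.astype(np.float32),u[:,:1],u[:,1:],cv2.INTER_CUBIC).ravel()
            F=[np.mean(v*np.exp(-1j*k*t)) for k in range(4,9)]
            print(n,z,r,"amps4-8",np.abs(F).round(2),"phase6 deg",round(np.degrees(np.angle(np.conj(F[2])))/6,1))
E
```

```text
[0.5296 0.3133 0.0409] [ 0.4728 -0.1097  0.7114] [0.9086 0.4178 0.0019] [19.599  36.5289 76.2069 -0.0032 67.1493 84.9066]
top 0.08 0.011 amps4-8 [3.18 4.46 2.9  0.88 1.85] phase6 deg 23.8
top 0.08 0.0125 amps4-8 [1.11 2.6  2.32 0.85 1.08] phase6 deg 26.9
top 0.08 0.014 amps4-8 [0.61 0.73 1.58 1.88 0.55] phase6 deg -27.7
top 0.084 0.011 amps4-8 [2.48 3.   3.55 1.64 1.27] phase6 deg 25.0
top 0.084 0.0125 amps4-8 [0.05 1.62 3.78 0.16 0.88] phase6 deg 27.7
top 0.084 0.014 amps4-8 [0.46 0.75 2.15 1.1  0.69] phase6 deg 29.1
scene 0.08 0.011 amps4-8 [5.93 4.37 0.4  1.21 0.66] phase6 deg 8.2
scene 0.08 0.0125 amps4-8 [4.32 2.92 1.24 1.87 1.23] phase6 deg 21.3
scene 0.08 0.014 amps4-8 [2.02 0.74 2.8  3.34 0.7 ] phase6 deg 24.8
scene 0.084 0.011 amps4-8 [2.82 3.22 4.87 0.99 1.32] phase6 deg 25.3
scene 0.084 0.0125 amps4-8 [1.35 1.24 7.65 0.63 1.06] phase6 deg 25.8
scene 0.084 0.014 amps4-8 [1.45 1.37 8.37 0.86 0.23] phase6 deg 26.8
```

>>> arm_command --deltas '[{"rx":0,"ry":0,"rz":0,"dx":0,"dy":0,"dz":0.01,"fingers":0.085},{"rx":0,"ry":0,"rz":0,"dx":0,"dy":0,"dz":0.009,"fingers":0.085},{"rx":0,"ry":0,"rz":0,"dx":0,"dy":0,"dz":0,"fingers":0.085},{"rx":0,"ry":0,"rz":0,"dx":0,"dy":0,"dz":0,"fingers":0.0},{"rx":0,"ry":0,"rz":0,"dx":0,"dy":0,"dz":0,"fingers":0.0},{"rx":0,"ry":0,"rz":0,"dx":0,"dy":0,"dz":0,"fingers":0.0},{"rx":0,"ry":0,"rz":0,"dx":0,"dy":0,"dz":0,"fingers":0.0},{"rx":0,"ry":0,"rz":0,"dx":0,"dy":0,"dz":0,"fingers":0.0}]' --squeeze 20

```text
time_s: 15.9
position: [0.529, 0.3137, 0.021]
tool_rot: [[0.908, 0.419, 0.001], [0.419, -0.908, 0.0], [0.001, 0.0, -1.0]]
ft_force: [-0.5, -0.4, 1.5]
grip_width: 0.0407
gripper_force: 20.1
```

>>> arm_command --deltas '[{"rx":0,"ry":0,"rz":0,"dx":0,"dy":0,"dz":0,"fingers":0.06},{"rx":0,"ry":0,"rz":0,"dx":0,"dy":0,"dz":0,"fingers":0.06},{"rx":0,"ry":0,"rz":-0.147,"dx":0,"dy":0,"dz":0,"fingers":0.06},{"rx":0,"ry":0,"rz":-0.15,"dx":0,"dy":0,"dz":0,"fingers":0.06},{"rx":0,"ry":0,"rz":-0.15,"dx":0,"dy":0,"dz":0,"fingers":0.06},{"rx":0,"ry":0,"rz":-0.15,"dx":0,"dy":0,"dz":0,"fingers":0.06},{"rx":0,"ry":0,"rz":-0.15,"dx":0,"dy":0,"dz":0,"fingers":0.06},{"rx":0,"ry":0,"rz":-0.15,"dx":0,"dy":0,"dz":0,"fingers":0.06},{"rx":0,"ry":0,"rz":-0.15,"dx":0,"dy":0,"dz":0,"fingers":0.06},{"rx":0,"ry":0,"rz":0,"dx":0,"dy":0,"dz":0,"fingers":0.06}]'

```text
time_s: 16.9
position: [0.5287, 0.3136, 0.0205]
tool_rot: [[0.091, 0.996, -0.0], [0.996, -0.091, -0.0], [-0.0, -0.0, -1.0]]
ft_force: [-0.1, 0.5, 0.4]
grip_width: 0.06
gripper_force: 0.0
```

>>> arm_command --deltas '[{"rx":0,"ry":0,"rz":0,"dx":0,"dy":0,"dz":0,"fingers":0.0},{"rx":0,"ry":0,"rz":0,"dx":0,"dy":0,"dz":0,"fingers":0.0},{"rx":0,"ry":0,"rz":0,"dx":0,"dy":0,"dz":0,"fingers":0.0},{"rx":0,"ry":0,"rz":0,"dx":0,"dy":0,"dz":0,"fingers":0.0}]' --squeeze 40

```text
time_s: 17.3
position: [0.5289, 0.3136, 0.0208]
tool_rot: [[0.093, 0.996, 0.0], [0.996, -0.093, 0.0], [0.0, 0.0, -1.0]]
ft_force: [-0.7, -0.6, 2.9]
grip_width: 0.0395
gripper_force: 39.9
```

>>> arm_command --deltas '[{"rx":0,"ry":0,"rz":0,"dx":0,"dy":0,"dz":-0.03,"fingers":0.0},{"rx":0,"ry":0,"rz":0,"dx":0,"dy":0,"dz":-0.045,"fingers":0.0},{"rx":0,"ry":0,"rz":0,"dx":0,"dy":0,"dz":-0.045,"fingers":0.0},{"rx":0,"ry":0,"rz":0,"dx":0,"dy":0,"dz":-0.015,"fingers":0.0},{"rx":0,"ry":0,"rz":0,"dx":-0.02,"dy":0.002,"dz":0,"fingers":0.0},{"rx":0,"ry":0,"rz":0,"dx":-0.04,"dy":0.002,"dz":0,"fingers":0.0},{"rx":0,"ry":0,"rz":0,"dx":-0.048,"dy":0.002,"dz":0,"fingers":0.0},{"rx":0,"ry":0,"rz":0,"dx":-0.048,"dy":0.002,"dz":0,"fingers":0.0},{"rx":0,"ry":0,"rz":0,"dx":-0.048,"dy":0.002,"dz":0,"fingers":0.0},{"rx":0,"ry":0,"rz":0,"dx":-0.048,"dy":0.002,"dz":0,"fingers":0.0},{"rx":0,"ry":0,"rz":0,"dx":-0.048,"dy":0.002,"dz":0,"fingers":0.0},{"rx":0,"ry":0,"rz":0,"dx":-0.03,"dy":0.002,"dz":0,"fingers":0.0}]'

```text
time_s: 18.5
position: [0.5137, -0.0192, 0.1553]
tool_rot: [[0.095, 0.996, -0.001], [0.996, -0.095, -0.0], [-0.0, -0.001, -1.0]]
ft_force: [0.4, 0.1, -1.1]
grip_width: 0.0396
gripper_force: 40.1
```

>>> arm_command --deltas '[{"rx":0,"ry":0,"rz":0,"dx":-0.0125,"dy":0.002,"dz":0,"fingers":0.0},{"rx":0,"ry":0,"rz":0.12,"dx":0,"dy":0,"dz":0,"fingers":0.0},{"rx":0,"ry":0,"rz":0.12,"dx":0,"dy":0,"dz":0,"fingers":0.0},{"rx":0,"ry":0,"rz":0.12,"dx":0,"dy":0,"dz":0,"fingers":0.0},{"rx":0,"ry":0,"rz":0.125,"dx":0,"dy":0,"dz":0,"fingers":0.0},{"rx":0,"ry":0,"rz":0,"dx":0,"dy":0,"dz":0,"fingers":0.0},{"rx":0,"ry":0,"rz":0,"dx":0,"dy":0,"dz":0,"fingers":0.0},{"rx":0,"ry":0,"rz":0,"dx":0,"dy":0,"dz":0,"fingers":0.0}]'

```text
time_s: 19.3
position: [0.5152, -0.0287, 0.1555]
tool_rot: [[0.543, 0.84, -0.0], [0.84, -0.543, 0.0], [0.0, -0.0, -1.0]]
ft_force: [0.0, -0.1, -1.7]
grip_width: 0.0396
gripper_force: 40.0
```

```bash
python3 - <<'E'
from h import *
np.set_printoptions(precision=4,suppress=True)
s=env.observe();R=np.array(s["tool_rot"]);p=np.array(s["position"]);print(p,s["ft_force"],s["wrist_torque"],s["grip_width"],s["gripper_force"])
print("phi",np.degrees(np.arctan2(R[1,1],R[0,1])),"tool shift to spindle",R.T@(np.array([.5149,-.029,p[2]])-p))
im=env.get_image("scene");b=im["color"]
print("reel net",[(r["location"],r["p"]) for r in env.tip_of("reel",im)][:3],"pred",proj(im,[*p[:2],p[2]-.0208]))
u=proj(im,[.515,-.029,.13]).astype(int)
g=cv2.resize(b[u[1]-50:u[1]+40,u[0]-60:u[0]+60],(800,600),interpolation=cv2.INTER_CUBIC);cv2.imwrite("pics/p.png",(255*(g/255.)**.6).astype(np.uint8))
E
```

```text
[ 0.5152 -0.0287  0.1555] [ 0.0016 -0.1057 -1.6598] [-0.0387 -0.0087  0.048 ] 0.03963275111630114 40.04941009538015
phi -32.90643275794533 tool shift to spindle [-0.0004 -0.0001  0.    ]
reel net [([276.9, 198.4], 0.93), ([135.3, 209.3], 0.87)] pred [277.9607 199.1387]
```

View pics/p.png

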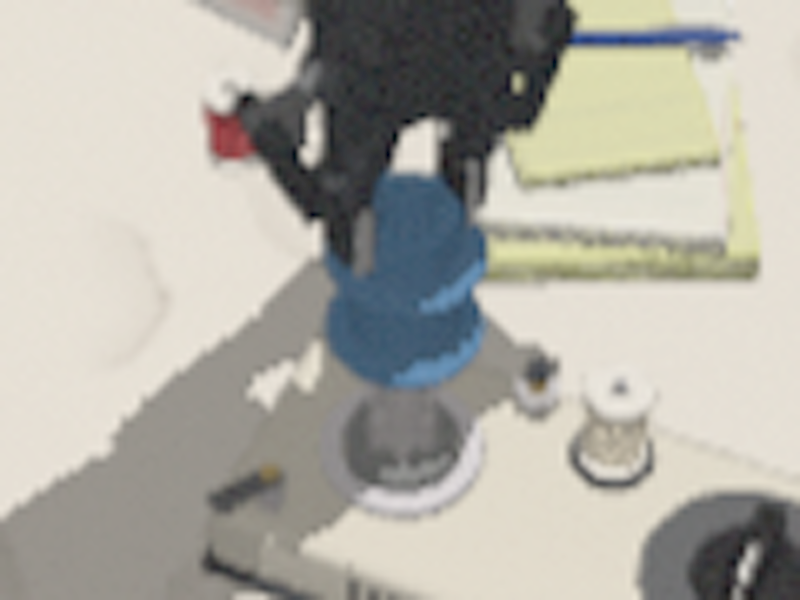

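The reel hangs upright over the spindle and its pose agrees with the prediction to about 1 px. I lower it over the taper, then onto the splines in small steps.

>>> arm_command --deltas '[{"rx":0,"ry":0,"rz":0,"dx":0,"dy":0,"dz":0.02,"fingers":0.0},{"rx":0,"ry":0,"rz":0,"dx":0,"dy":0,"dz":0.01,"fingers":0.0},{"rx":0,"ry":0,"rz":0,"dx":0,"dy":0,"dz":0.005,"fingers":0.0},{"rx":0,"ry":0,"rz":0,"dx":0,"dy":0,"dz":0.004,"fingers":0.0},{"rx":0,"ry":0,"rz":0,"dx":0,"dy":0,"dz":0.003,"fingers":0.0},{"rx":0,"ry":0,"rz":0,"dx":0,"dy":0,"dz":0,"fingers":0.0},{"rx":0,"ry":0,"rz":0,"dx":0,"dy":0,"dz":0,"fingers":0.0}]'

```text
time_s: 20.1
position: [0.5154, -0.0291, 0.1139]
tool_rot: [[0.545, 0.838, 0.001], [0.838, -0.545, -0.0], [0.0, 0.001, -1.0]]
ft_force: [-0.2, -0.3, -1.4]
grip_width: 0.0401
gripper_force: 40.1
```

>>> arm_command --deltas '[{"rx":0,"ry":0,"rz":0,"dx":0,"dy":0,"dz":0.003,"fingers":0.0},{"rx":0,"ry":0,"rz":0,"dx":0,"dy":0,"dz":0.002,"fingers":0.0},{"rx":0,"ry":0,"rz":0,"dx":0,"dy":0,"dz":0,"fingers":0.0},{"rx":0,"ry":0,"rz":0,"dx":0,"dy":0,"dz":0,"fingers":0.0}]'

```text
time_s: 20.5
position: [0.5152, -0.0291, 0.1086]
tool_rot: [[0.546, 0.838, -0.0], [0.838, -0.546, -0.0], [-0.0, -0.0, -1.0]]
ft_force: [0.2, -0.6, -1.4]
grip_width: 0.04
gripper_force: 40.1
```

>>> arm_command --deltas '[{"rx":0,"ry":0,"rz":0,"dx":0,"dy":0,"dz":0.002,"fingers":0.0},{"rx":0,"ry":0,"rz":0,"dx":0,"dy":0,"dz":0.002,"fingers":0.0},{"rx":0,"ry":0,"rz":0,"dx":0,"dy":0,"dz":0,"fingers":0.0},{"rx":0,"ry":0,"rz":0,"dx":0,"dy":0,"dz":0,"fingers":0.0}]'

```text
time_s: 20.9
position: [0.5152, -0.029, 0.1045]
tool_rot: [[0.546, 0.838, -0.0], [0.838, -0.546, 0.0], [-0.0, -0.0, -1.0]]
ft_force: [0.5, 0.5, -0.6]
grip_width: 0.0398
gripper_force: 40.1
```

>>> arm_command --deltas '[{"rx":0,"ry":0,"rz":0,"dx":0,"dy":0,"dz":0.001,"fingers":0.0},{"rx":0,"ry":0,"rz":0,"dx":0,"dy":0,"dz":0.001,"fingers":0.0},{"rx":0,"ry":0,"rz":0,"dx":0,"dy":0,"dz":0,"fingers":0.0},{"rx":0,"ry":0,"rz":0,"dx":0,"dy":0,"dz":0,"fingers":0.0}]'

```text
time_s: 21.3
position: [0.5152, -0.029, 0.1026]
tool_rot: [[0.545, 0.838, 0.0], [0.838, -0.545, -0.0], [-0.0, 0.0, -1.0]]
ft_force: [0.4, 0.0, -1.5]
grip_width: 0.0393
gripper_force: 40.1
```

>>> arm_command --deltas '[{"rx":0,"ry":0,"rz":0,"dx":0,"dy":0,"dz":0.0015,"fingers":0.0},{"rx":0,"ry":0,"rz":0,"dx":0,"dy":0,"dz":0.0015,"fingers":0.0},{"rx":0,"ry":0,"rz":0,"dx":0,"dy":0,"dz":0,"fingers":0.0},{"rx":0,"ry":0,"rz":0,"dx":0,"dy":0,"dz":0,"fingers":0.0}]'

```text
time_s: 21.7
position: [0.5152, -0.029, 0.0996]
tool_rot: [[0.546, 0.838, -0.0], [0.838, -0.546, 0.0], [0.0, -0.0, -1.0]]
ft_force: [1.4, 0.4, -0.8]
grip_width: 0.0399
gripper_force: 40.0
```

>>> arm_command --deltas '[{"rx":0,"ry":0,"rz":0,"dx":0,"dy":0,"dz":0.001,"fingers":0.0},{"rx":0,"ry":0,"rz":0,"dx":0,"dy":0,"dz":0.001,"fingers":0.0},{"rx":0,"ry":0,"rz":0,"dx":0,"dy":0,"dz":0,"fingers":0.0},{"rx":0,"ry":0,"rz":0,"dx":0,"dy":0,"dz":0,"fingers":0.0}]'

```text
time_s: 22.1
position: [0.5152, -0.0291, 0.0976]
tool_rot: [[0.546, 0.838, -0.0], [0.838, -0.546, 0.0], [-0.0, -0.0, -1.0]]
ft_force: [0.5, 0.8, -2.4]
grip_width: 0.0395
gripper_force: 40.0
```

The reel's underside is now 7 mm below the spline tops with no resistance, so the splines have meshed. I continue down to the seat.

>>> arm_command --deltas '[{"rx":0,"ry":0,"rz":0,"dx":0,"dy":0,"dz":0.003,"fingers":0.0},{"rx":0,"ry":0,"rz":0,"dx":0,"dy":0,"dz":0.003,"fingers":0.0},{"rx":0,"ry":0,"rz":0,"dx":0,"dy":0,"dz":0,"fingers":0.0},{"rx":0,"ry":0,"rz":0,"dx":0,"dy":0,"dz":0,"fingers":0.0}]'

```text
time_s: 22.5
position: [0.5151, -0.029, 0.0914]
tool_rot: [[0.546, 0.838, -0.001], [0.838, -0.546, 0.0], [-0.0, -0.001, -1.0]]
ft_force: [0.9, 0.9, -2.3]
grip_width: 0.0396
gripper_force: 40.0
```

>>> arm_command --deltas '[{"rx":0,"ry":0,"rz":0,"dx":0,"dy":0,"dz":0.003,"fingers":0.0},{"rx":0,"ry":0,"rz":0,"dx":0,"dy":0,"dz":0.003,"fingers":0.0},{"rx":0,"ry":0,"rz":0,"dx":0,"dy":0,"dz":0,"fingers":0.0},{"rx":0,"ry":0,"rz":0,"dx":0,"dy":0,"dz":0,"fingers":0.0}]'

```text
time_s: 22.9
position: [0.5151, -0.029, 0.0855]
tool_rot: [[0.546, 0.838, -0.0], [0.838, -0.546, 0.0], [-0.0, -0.0, -1.0]]
ft_force: [0.7, 0.4, -1.2]
grip_width: 0.0399
gripper_force: 40.0
```

>>> arm_command --deltas '[{"rx":0,"ry":0,"rz":0,"dx":0,"dy":0,"dz":0.002,"fingers":0.0},{"rx":0,"ry":0,"rz":0,"dx":0,"dy":0,"dz":0.002,"fingers":0.0},{"rx":0,"ry":0,"rz":0,"dx":0,"dy":0,"dz":0,"fingers":0.0},{"rx":0,"ry":0,"rz":0,"dx":0,"dy":0,"dz":0,"fingers":0.0}]' --squeeze 60

```text
time_s: 23.3
position: [0.5154, -0.029, 0.0819]
tool_rot: [[0.546, 0.838, 0.001], [0.838, -0.546, -0.0], [0.0, 0.0, -1.0]]
ft_force: [0.7, 0.7, 2.0]
grip_width: 0.0392
gripper_force: 61.0
```

>>> arm_command --deltas '[{"rx":0,"ry":0,"rz":0,"dx":0,"dy":0,"dz":0.0015,"fingers":0.0},{"rx":0,"ry":0,"rz":0,"dx":0,"dy":0,"dz":0.0015,"fingers":0.0},{"rx":0,"ry":0,"rz":0,"dx":0,"dy":0,"dz":0,"fingers":0.0},{"rx":0,"ry":0,"rz":0,"dx":0,"dy":0,"dz":0,"fingers":0.0}]'

```text
time_s: 23.7
position: [0.5154, -0.029, 0.0788]
tool_rot: [[0.545, 0.838, 0.001], [0.838, -0.545, -0.0], [0.0, 0.001, -1.0]]
ft_force: [0.0, 1.3, 5.1]
grip_width: 0.0393
gripper_force: 61.4
```

>>> arm_command --deltas '[{"rx":0,"ry":0,"rz":0,"dx":0,"dy":0,"dz":0.001,"fingers":0.0},{"rx":0,"ry":0,"rz":0,"dx":0,"dy":0,"dz":0.001,"fingers":0.0},{"rx":0,"ry":0,"rz":0,"dx":0,"dy":0,"dz":0,"fingers":0.0},{"rx":0,"ry":0,"rz":0,"dx":0,"dy":0,"dz":0,"fingers":0.0}]'

```text
time_s: 24.1
position: [0.5154, -0.029, 0.077]
tool_rot: [[0.545, 0.838, 0.001], [0.838, -0.545, -0.0], [0.0, 0.001, -1.0]]
ft_force: [-0.1, 2.8, 7.5]
grip_width: 0.0395
gripper_force: 61.5
```

>>> arm_command --deltas '[{"rx":0,"ry":0,"rz":0,"dx":0,"dy":0,"dz":0.001,"fingers":0.0},{"rx":0,"ry":0,"rz":0,"dx":0,"dy":0,"dz":0,"fingers":0.0},{"rx":0,"ry":0,"rz":0,"dx":0,"dy":0,"dz":0,"fingers":0.0}]'

```text
time_s: 24.4
position: [0.5155, -0.0289, 0.0769]
tool_rot: [[0.545, 0.838, 0.001], [0.838, -0.545, -0.0], [0.001, 0.001, -1.0]]
ft_force: [-2.0, 3.7, 15.0]
grip_width: 0.0394
gripper_force: 62.5
```

>>> arm_command --deltas '[{"rx":0,"ry":0,"rz":0,"dx":0,"dy":0,"dz":0.001,"fingers":0.0},{"rx":0,"ry":0,"rz":0,"dx":0,"dy":0,"dz":0,"fingers":0.0},{"rx":0,"ry":0,"rz":0,"dx":0,"dy":0,"dz":0,"fingers":0.0},{"rx":0,"ry":0,"rz":0,"dx":0,"dy":0,"dz":0,"fingers":0.0},{"rx":0,"ry":0,"rz":0,"dx":0,"dy":0,"dz":0,"fingers":0.0},{"rx":0,"ry":0,"rz":0,"dx":0,"dy":0,"dz":0,"fingers":0.0}]'

```text
time_s: 25.0
position: [0.5155, -0.0289, 0.0768]
tool_rot: [[0.545, 0.838, 0.002], [0.838, -0.545, -0.0], [0.001, 0.002, -1.0]]
ft_force: [-6.3, 5.1, 23.7]
grip_width: 0.0393
gripper_force: 63.5
```

```bash
python3 - <<'E'
from h import *
np.set_printoptions(precision=4,suppress=True)
s=env.observe();p=np.array(s["position"]);print(s["time_s"],p,s["ft_force"],s["wrist_torque"],s["grip_width"],np.array(s["qvel"]))
im=env.get_image("scene");b=im["color"]
print([(r["location"],r["p"]) for r in env.tip_of("reel",im)][:2],"pred home",proj(im,[.5149,-.029,.056]))
u=proj(im,[.518,-.11,.08]).astype(int)
g=cv2.resize(b[u[1]-45:u[1]+45,u[0]-60:u[0]+60],(800,600),interpolation=cv2.INTER_CUBIC);cv2.imwrite("pics/f.png",(255*(g/255.)**.6).astype(np.uint8))
E
```

```text
25.0 [ 0.5155 -0.0289  0.0768] [-6.3105  5.0577 23.7479] [0.8196 1.1337 0.0137] 0.039339743927668244 [-0.004   0.0258  0.0692  0.1072 -0.0872 -0.033 ]
[([278.2, 215.3], 0.76), ([138.0, 208.0], 0.57)] pred home [277.7282 216.5746]
```

View pics/f.png

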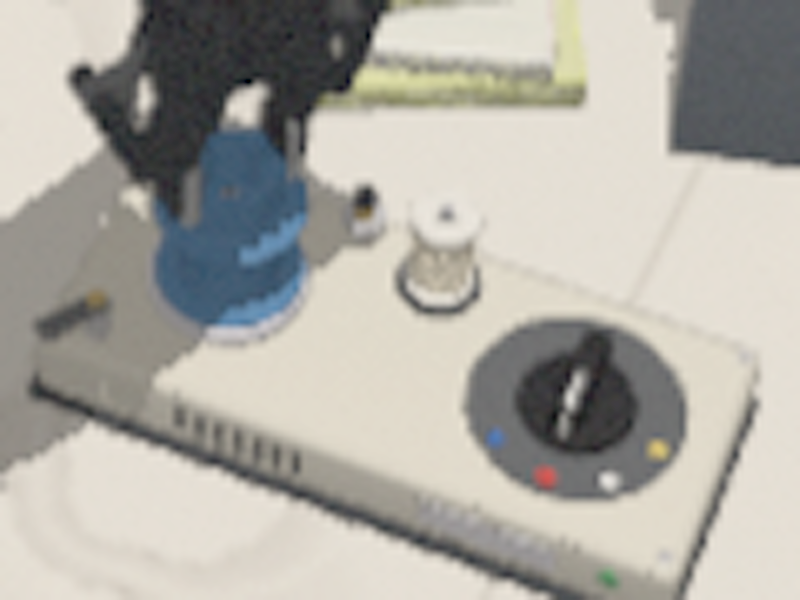

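The picture shows the reel down on the collar at crop (232,325). The dial pointer is at red, (545,475). The downward push is about 24 N and the grip about 63 N, so I hand in.

```bash
python3 -c "
from rig import env
print(env.close_job())"
```

```text
the job is handed in; nothing more can be done
None
```

The job is handed in, with no verdict returned: the dial is at the red dot, and the blue reel is meshed on the spindle, seated on the collar, and still gripped (about 63 N) and pressed down (about 24 N).

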